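# Ease the plant press by one turn

## Task

Ease the plant press: with a fingertip or the outside of the fingers, push its hand wheel round by the red upright handle, anticlockwise as seen from above, through exactly one full turn, so that the platen lifts a little off the boards and the handle finishes where it started. Only push the handle - do not take it between the fingers - then leave the press clear, and do not disturb the paper cup, water bottle or specimen jar.

Things in the scene. Friction and masses are not known exactly. Their poses are not given: they have to be found in the camera images.
- plant_press: dark green iron bench screw press for pressing plants, fixed to the table. Bed 210 x 300 x 18 mm (own x, y), origin at the centre of its underside, z up. Two columns at y = +-125 mm carry a crosshead 50 x 300 mm, top at 195 mm, with column nuts up to 205 mm. The pack of boards under the platen is part of it. The wheel lies level above the crosshead, its axis upright through this origin
- wheel_hub (a point): centre of the hand wheel, on its upright axis, in the middle plane of the rim, about 232 mm above the table. Rim: dark green round bar 18 mm thick on a circle of 90 mm radius, with three spokes 14 mm thick; hub 48 mm across, reaching with its nut 22 mm above this point. Wheel, screw and handle rise together 6 mm in one anticlockwise turn
- press_wheel (a joint): angle of the hand wheel in rad, growing anticlockwise seen from above; a full turn adds 6.283 and raises the platen 6 mm. At 0 the handle stands on the press's own -x side; starts between -0.8 and 0.8; a stop at -1.6. Stiff: it needs about 3 to 4 N at the handle, and stays where it is left, with no spring back or coasting
- handle: red upright handle on the rim, 90 mm from the wheel's axis: a plump grip 66 mm tall, 18 mm across at its foot, 27 mm at its middle, rounded top. Origin at the centre of its foot, 13.5 mm above the middle plane of the rim; z up. It spins freely on its own upright spindle. A short iron boss 26 mm across joins it to the rim
- handle_mid (a point): point on the handle's own upright axis, half-way up the red grip (33 mm above its foot)
- platen: dark green iron plate 165 x 200 x 16 mm that presses on the pack, hung from the screw and guided on the two columns; origin at the centre of its underside, about 85 mm above the table. It goes straight up, without turning, by 6 mm for each anticlockwise turn of the wheel
- paper_cup: empty white paper cup with a blue band, standing upright and loose, 78 mm across the rim, 98 mm tall; origin at the centre of its underside
- water_bottle: clear water bottle with blue label and white cap, standing upright and loose, 64 mm across, 200 mm tall; origin at the centre of its underside
- specimen_jar: amber glass jar with white cap, standing upright and loose, 56 mm across, 75 mm tall; origin at the centre of its underside
Mind the look-alikes: they are no part of the job. What is shaped like the paper_cup but black or green is not meant. Several things look just like the water_bottle: the one meant starts farthest to the robot's right.

How it is judged:
By the outcome, as a careful person would: the job done as asked, in the order asked, and still so for the second after the job is handed in, with the robot touching nothing.
It also fails if it takes over 51 s, if anything falls off the work surface, if the arm or the gripper's body presses on something with over 40 N, if the wrist force passes 120 N, or if a joint passes its speed limit or range.

## Robot

A 6-joint arm with a two-finger parallel gripper is mounted at the origin on the work surface. World frame = base frame: x ahead of the robot, y to its left, z up, the work surface at z = 0. Lengths are in m, angles in rad, forces in N, time in s.
With the tool pointing down it reaches from about 0.25 to 0.775 m from the base axis. Payload 4 kg.
Tool frame: the origin (TCP) lies midway between the tips of the shut fingers; the grasp point (between the pads) lies 19 mm behind it; z points along the fingers, y is the direction in which the jaws open and shut (so a half turn about z gives the same grasp; the last joint's range is limited). The gripper opens to 94 mm and grips with 3 to 60 N. Pads are 16 mm wide; open, the fingers measure 119 mm over their backs; the gripper's body (75 mm by 177 mm) begins 78 mm behind the grasp point.
Start: joints at [-1.214, 0.087, 1.371, -0, 1.684, -0.103], TCP at [0.244, -0.493, 0.206] pointing down, gripper open.
Joint ranges: [-3.1, 3.1], [-0.76, 2.03], [0.27, 2.55], [-1.08, 4.22], [0.17, 2.65], [-2.57, 2.57]. Speed limits (rad/s): [2.79, 2.79, 3.14, 3.14, 3.14, 3.14].

## Interface

Orientations are given as [roll, pitch, yaw] about the fixed x, y, z axes, in that order (R = Rz(yaw) Ry(pitch) Rx(roll)).
In Python, from bench import robot gives the robot as it stands.
- The arm moves only by the tool drive_tool, never from a script. Its argument "series" is a list that holds one entry, the list of rows, each a list of 7 numbers: the turn, a rotation vector about the tool's x, y, z in rad, then the shift along the tool's x, y, z in cm, then the opening in per cent of the stroke, from 0 (shut) to 100 (fully open). In form: [[[rx, ry, rz, tx, ty, tz, fingers], ...]]. A call has 1 to 20 rows; each row is the pose to reach, as a shift and turn from the pose measured when the call began, along the tool's axes at that moment; what a row does not reach only later rows make up. A row lasts 1/10 s, in which the tool goes at most 50 mm and 8.59 degrees, less where a joint would pass 70% of its speed; a pose out of reach is approached as far as the arm can. A call with a gripper value outside its range is refused whole. The fingers move at their own pace and stop on an object; the grip force is fixed at half the most. Time passes only in rows, so rows that repeat a pose let the fingers close. It gives the time, the measured TCP pose, the force and the opening at its end, in the units of the state.
- robot.get_obs(): the state, without advancing time (a new reading comes with each control period).
- robot.snapshot(name): name is "side" or "top" or "wrist"; returns a dict with "img" (400x640x3 uint8, blue, green, red), "depth" (400x640 float32, m along the optical axis (not along the pixel's ray), 0 where there is no reading), "vertical_fov" (degrees; the focal length in pixels is half the picture's height over the tangent of half this angle, whatever the lens; pixels are square), "cx", "cy" (the principal point, pixels), "dist_coeffs" ([k1, k2, p1, p2, k3] as OpenCV has them; the pictures are not rectified), "rvec" (rotation vector, rad) and "tvec" (3), from world to camera coordinates, as OpenCV has them. Camera axes: x right, y down, z forward; pixel columns grow to the right and rows downward; lengths in m; the calibration is good to about 2 mm. A picture is of the moment at which its call begins.
- robot.close_job(): hands the job in, once; it reports no verdict.
The state is a dict: "time": time; "joint_positions": joint angles; "qvel": joint speeds; "joint_torque": joint torques, N m; "tool_pos": TCP position; "ee_rot": TCP orientation; "wrist_force": force on the tool from outside, world axes, zero at the start; "wrist_torque": the same for the moment, N m; "width": finger opening in m.
Only numpy, scipy, OpenCV 4.12 (cv2) and the standard library are available. Lean on these libraries where they do the work, as an engineer would, in place of code of your own. Each camera call takes 0.05 s, during which the arm holds its last target.

## Working session

There is one attempt and no reset: what is moved stays moved. The work goes in short steps, Python scripts to look and compute and a tool call to move; the robot and the scene stay as the last step left them, time stands still between calls to the robot, and variables do not carry over. Pictures are saved under pics/ and viewed, and the job is handed in when it is done.

Besides the shell and the picture viewer there is one more tool, called after ">>>" as name(argument=value, ...), one argument or row to a line, values as JSON. drive_tool: Moves the arm, as the interface text tells. Its arguments: {"type":"object","properties":{"series":{"type":"array","items":{"type":"array","items":{"type":"array","items":{"type":"number"}}}}},"required":["series"]}

```bash
mkdir -p pics; cat > h.py <<'E'
import numpy as np,cv2
from bench import robot
def K(s):
    f=200/np.tan(np.radians(s["vertical_fov"])/2)
    return np.array([[f,0,s["cx"]],[0,f,s["cy"]],[0,0,1.]])
def pts(s):
    """world point per pixel from depth"""
    h,w=s["depth"].shape
    uv=np.stack(np.meshgrid(np.arange(w),np.arange(h)),-1).reshape(-1,1,2).astype(float)
    n=cv2.undistortPoints(uv,K(s),np.array(s["dist_coeffs"])).reshape(h,w,2)
    d=s["depth"][...,None]
    c=np.concatenate([n*d,d],-1)
    R=cv2.Rodrigues(np.array(s["rvec"]))[0]
    return (c-np.array(s["tvec"]).reshape(3))@R
def ray(s,uv,z):
    n=cv2.undistortPoints(np.array(uv,float).reshape(-1,1,2),K(s),np.array(s["dist_coeffs"])).reshape(-1,2)
    R=cv2.Rodrigues(np.array(s["rvec"]))[0]; o=-R.T@np.array(s["tvec"]).reshape(3)
    d=np.c_[n,np.ones(len(n))]@R
    return o+d*((z-o[2])/d[:,2])[:,None]
E
python3 - <<'E'
from h import *
o=robot.get_obs();print({k:np.round(v,3) for k,v in o.items()})
for n in("side","top","wrist"):
    s=robot.snapshot(n);cv2.imwrite(f"pics/{n}0.png",s["img"])
    R=cv2.Rodrigues(np.array(s["rvec"]))[0];print(n,-R.T@np.array(s["tvec"]).reshape(3),R[2],s["dist_coeffs"])
E
```

```text
{'time': np.float64(0.0), 'joint_positions': array([-1.214,  0.088,  1.372, -0.   ,  1.684, -0.103]), 'qvel': array([ 0.   , -0.001,  0.001,  0.001, -0.   ,  0.001]), 'joint_torque': array([-1.0000e-03, -3.4018e+01, -3.0243e+01,  7.2000e-02,  3.3000e-02,
       -0.0000e+00]), 'tool_pos': array([ 0.244, -0.492,  0.204]), 'ee_rot': array([-3.139, -0.   ,  0.46 ]), 'wrist_force': array([ 0.384, -0.144,  0.329]), 'wrist_torque': array([-0.011,  0.022, -0.04 ]), 'width': np.float64(0.094)}
side [ 0.30032593 -0.58949734  0.82370209] [ 0.36372058  0.63561932 -0.68095185] [0.00539101 0.         0.         0.         0.        ]
top [0.58153508 0.03480011 1.16918511] [ 0.07473858  0.00990929 -0.99715393] [-0.02957129  0.          0.          0.          0.        ]
wrist [ 0.3068399  -0.46143693  0.38327687] [-0.21907118 -0.10593547 -0.96994097] [0.02224729 0.         0.         0.         0.        ]
```

View pics/side0.png

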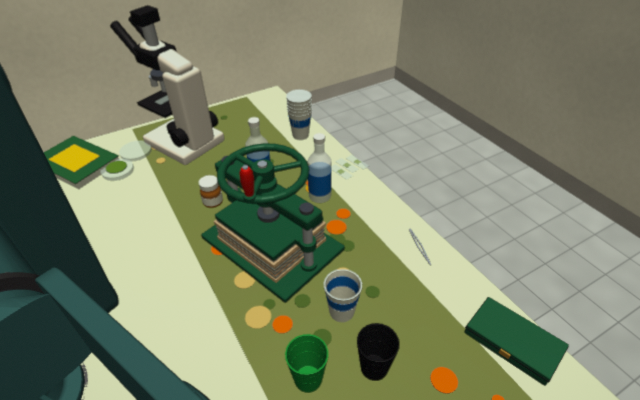

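View pics/top0.png

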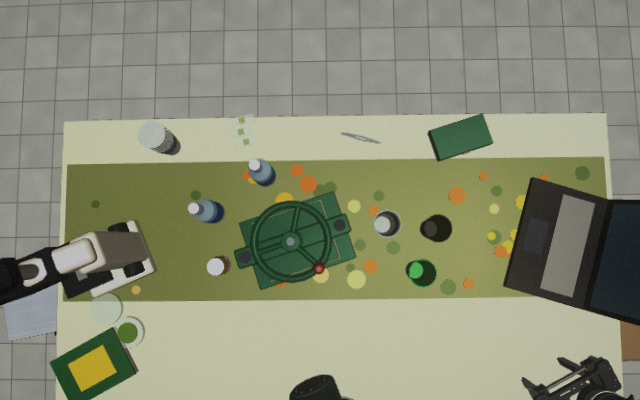

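View pics/wrist0.png

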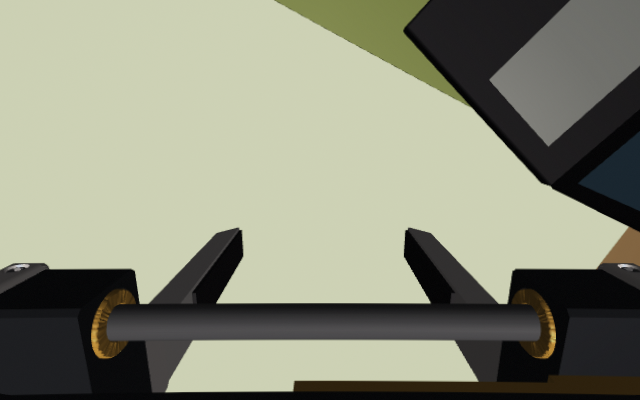

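Top view (up is +x, left is +y): the wheel hub is at about (291,241) and the red handle at (319,268). The white cup is at (386,223), the jar at (217,266), and the two bottles at (205,211) and (262,172). Black (436,228) and green (421,272) cups are look-alikes.

```bash
python3 - <<'E'
from h import *
for n in("top","side"):
    s=robot.snapshot(n);P=pts(s);im=s["img"];hsv=cv2.cvtColor(im,cv2.COLOR_BGR2HSV)
    m=((hsv[...,0]<6)|(hsv[...,0]>172))&(hsv[...,1]>150)&(hsv[...,2]>60)
    k,l,st,c=cv2.connectedComponentsWithStats(m.astype(np.uint8))
    for i in range(1,k):
        if st[i,4]>15:
            q=P[l==i];print(n,"red",c[i].round(1),st[i],q.min(0).round(3),np.median(q,0).round(3),q.max(0).round(3))
    # rim: points z 0.22..0.25 near the press
    z=P[...,2]
    g=(hsv[...,0]>60)&(hsv[...,0]<100)&(z>.225)&(z<.25)&(P[...,0]>.2)&(s["depth"]>0)
    q=P[g];print("rim n",len(q))
    if len(q)>30:
        c0=np.median(q,0)[:2]
        for _ in range(20):
            r=np.hypot(*(q[:,:2]-c0).T);k2=abs(r-.09)<.014
            A=np.c_[2*q[k2,:2],np.ones(k2.sum())];b=(q[k2,:2]**2).sum(1)
            x=np.linalg.lstsq(A,b,rcond=None)[0];c0=x[:2]
        print("hub",c0,np.sqrt(x[2]+c0@c0),k2.sum(),np.median(q[k2,2]))
    if n=="top":
        for nm,u,v in(("cup",386,223),("jar",217,266),("b1",205,211),("b2",262,172),("blk",436,228),("grn",421,272),("nutR",339,225),("nutL",244,257),("hub",291,241)):
            w=P[v-18:v+19,u-18:u+19].reshape(-1,3);w=w[w[:,2]>.03]
            if len(w):
                t=w[w[:,2]>w[:,2].max()-.02];print(nm,w[:,2].max().round(3),t.min(0).round(3),t.max(0).round(3),t.mean(0).round(3))
        # tall stuff map
        for th in(.2,.3):
            mm=((z>th)&(s["depth"]>0)).astype(np.uint8)
            k,l,st,c=cv2.connectedComponentsWithStats(mm)
            for i in range(1,k):
                if st[i,4]>20:q=P[l==i];print("tall",th,c[i].round(),st[i,4],q.min(0).round(3),q.max(0).round(3))
        a=ray(s,[[244,257],[339,225]],.205);print("nuts",a)
        im2=cv2.resize(im[130:310,170:470],None,fx=2.6,fy=2.6,interpolation=cv2.INTER_CUBIC);cv2.imwrite("pics/topc.png",im2)
E
```

```text
top red [318.6 267.7] [314 263  10  11  56] [0.498 0.037 0.301] [0.511 0.046 0.309] [0.52  0.057 0.315]
rim n 2168
hub [0.56865353 0.11261524] 0.08897947736178027 1556 0.23983199033212843
cup 1.169 [0.582 0.035 1.169] [0.582 0.035 1.169] [0.582 0.035 1.169]
jar 1.169 [0.582 0.035 1.169] [0.582 0.035 1.169] [0.582 0.035 1.169]
b1 1.169 [0.582 0.035 1.169] [0.582 0.035 1.169] [0.582 0.035 1.169]
b2 1.169 [0.582 0.035 1.169] [0.582 0.035 1.169] [0.582 0.035 1.169]
blk 1.169 [0.582 0.035 1.169] [0.582 0.035 1.169] [0.582 0.035 1.169]
grn 1.169 [0.582 0.035 1.169] [0.582 0.035 1.169] [0.582 0.035 1.169]
nutR 1.169 [0.582 0.035 1.169] [0.582 0.035 1.169] [0.582 0.035 1.169]
nutL 1.169 [0.582 0.035 1.169] [0.582 0.035 1.169] [0.582 0.035 1.169]
hub 1.169 [0.582 0.035 1.169] [0.582 0.035 1.169] [0.582 0.035 1.169]
tall 0.2 [255. 165.] 52 [0.747 0.195 0.2  ] [0.773 0.22  0.206]
tall 0.2 [291. 241.] 2547 [0.471 0.017 0.204] [0.667 0.212 0.316]
tall 0.2 [193. 208.] 52 [0.64 0.35 0.2 ] [0.666 0.373 0.205]
tall 0.2 [339. 224.] 111 [ 0.593 -0.019  0.201] [0.621 0.008 0.209]
tall 0.2 [ 56. 265.] 4528 [0.438 0.546 0.2  ] [0.598 0.745 0.416]
tall 0.2 [244. 257.] 114 [0.517 0.218 0.2  ] [0.544 0.245 0.21 ]
tall 0.2 [581. 382.] 2672 [ 0.209 -0.585  0.204] [ 0.314 -0.399  0.478]
tall 0.2 [323. 394.] 419 [ 0.185 -0.003  0.2  ] [0.222 0.106 0.291]
tall 0.3 [ 32. 272.] 2672 [0.438 0.592 0.3  ] [0.561 0.745 0.416]
tall 0.3 [319. 268.] 98 [0.498 0.034 0.3  ] [0.52  0.057 0.316]
tall 0.3 [584. 384.] 2390 [ 0.221 -0.585  0.301] [ 0.314 -0.399  0.478]
nuts [[ 0.52948192  0.23230245  0.205     ]
 [ 0.60581576 -0.00413128  0.205     ]]
side red [247.1 180.5] [240 167  14  29 300] [ 0.3   -0.589  0.193] [0.504 0.037 0.289] [0.547 0.197 0.824]
rim n 2405
hub [0.56546195 0.10763433] 0.08918255031577546 1680 0.23811710952002307
```

View pics/topc.png

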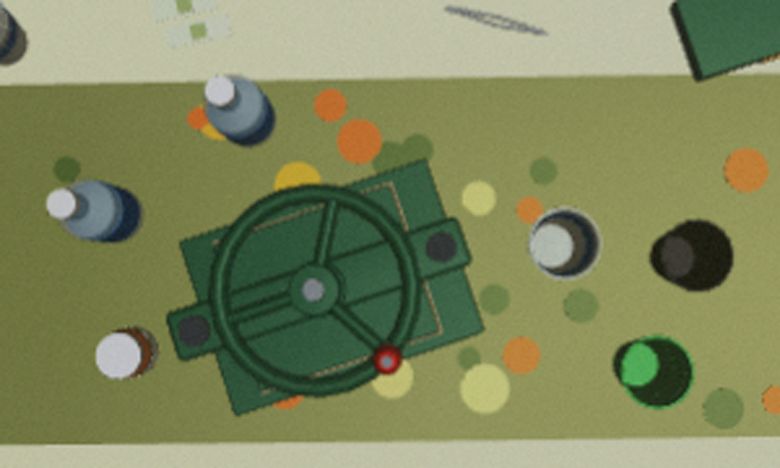

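```bash
cat >> h.py <<'E'
from scipy.spatial.transform import Rotation as Ro
HUB=np.array([.568,.113]); RH=.09
def rel(targets):
    """targets: (x,y,z,yaw) tool-down -> rows in current tool frame"""
    o=robot.get_obs(); p=np.array(o["tool_pos"]);R=Ro.from_euler("xyz",o["ee_rot"])
    print("t",round(float(o["time"]),2),p.round(4),np.array(o["ee_rot"]).round(3),"F",np.array(o["wrist_force"]).round(1),"q",np.array(o["joint_positions"]).round(2))
    for x,y,z,yaw in targets:
        rv=(R.inv()*Ro.from_euler("xyz",[np.pi,0,yaw])).as_rotvec()
        t=R.inv().apply(np.array([x,y,z])-p)*100
        print([float(a) for a in np.r_[rv.round(3),t.round(2)]]+[0])
def pose(phi,back=.0215,sgn=1,off=10,z=.268):
    """phi deg world angle of handle; push dir = sgn*tool x"""
    d=np.radians(phi+90+off); h=HUB+RH*np.array([np.cos(np.radians(phi)),np.sin(np.radians(phi))])
    c=h-back*np.array([np.cos(d),np.sin(d)])
    yaw=d if sgn>0 else d-np.pi
    return (c[0],c[1],z,np.arctan2(np.sin(yaw),np.cos(yaw)))
E
python3 - <<'E'
from h import *
a=pose(-131.3,back=.045,z=.38); b=pose(-131.3,back=.045,z=.268)
print(a)
rel([(.244,-.492,.38,.46),a,b])
E
```

```text
(np.float64(0.4701492025275393), np.float64(0.06876458801926195), 0.38, np.float64(-0.5462880558742254))
t 0.25 [ 0.244  -0.4926  0.2049] [-3.141 -0.     0.46 ] F [0.3 0.5 0.4] q [-1.21  0.09  1.37  0.    1.68 -0.1 ]
[-0.001, -0.0, -0.0, 0.03, -0.07, -17.51, 0]
[-0.001, 0.0, 1.006, 45.18, -40.29, -17.46, 0]
[-0.001, 0.0, 1.006, 45.18, -40.28, -6.26, 0]
```

>>> drive_tool(
  series=[
    [[0, 0, 0, 0, 0, -5, 0], [0, 0, 0, 0, 0, -10, 0], [0, 0, 0, 0, 0, -15, 0], [0, 0, 0, 0, 0, -17.5, 0], [0, 0, 0.1, 4, -4, -17.5, 0], [0, 0, 0.2, 8, -7, -17.5, 0], [0, 0, 0.3, 12, -10.5, -17.5, 0], [0, 0, 0.4, 16, -14, -17.5, 0], [0, 0, 0.5, 20, -18, -17.5, 0], [0, 0, 0.6, 24, -21.5, -17.5, 0], [0, 0, 0.7, 28, -25, -17.5, 0], [0, 0, 0.8, 32, -28.5, -17.5, 0], [0, 0, 0.9, 36, -32, -17.5, 0], [0, 0, 1.0, 40, -36, -17.5, 0], [0, 0, 1.006, 43, -38.5, -17.5, 0], [0, 0, 1.006, 45.2, -40.3, -17.5, 0], [0, 0, 1.006, 45.2, -40.3, -17.5, 0], [0, 0, 1.006, 45.2, -40.3, -17.5, 0], [0, 0, 1.006, 45.2, -40.3, -17.5, 0]],
  ],
)

```text
time: 2.15
tool_pos: [0.47, 0.068, 0.3804]
ee_rot: [3.141, 0.001, -0.547]
wrist_force: [0.3, 0.5, 0.1]
width: 0.0004
```

```bash
python3 - <<'E'
from h import *
rel([pose(-131.3,back=.045,z=.268)])
for n in("side","top"):
    s=robot.snapshot(n);cv2.imwrite(f"pics/{n}1.png",cv2.resize(s["img"][100:320,150:470],None,fx=2.4,fy=2.4))
E
```

```text
t 2.15 [0.47   0.068  0.3804] [ 3.141e+00  1.000e-03 -5.470e-01] F [0.3 0.5 0.1] q [ 0.02 -0.05  1.16  0.    2.03  2.14]
[0.0, 0.001, -0.001, -0.02, -0.07, 11.24, 0]
```

View pics/side1.png

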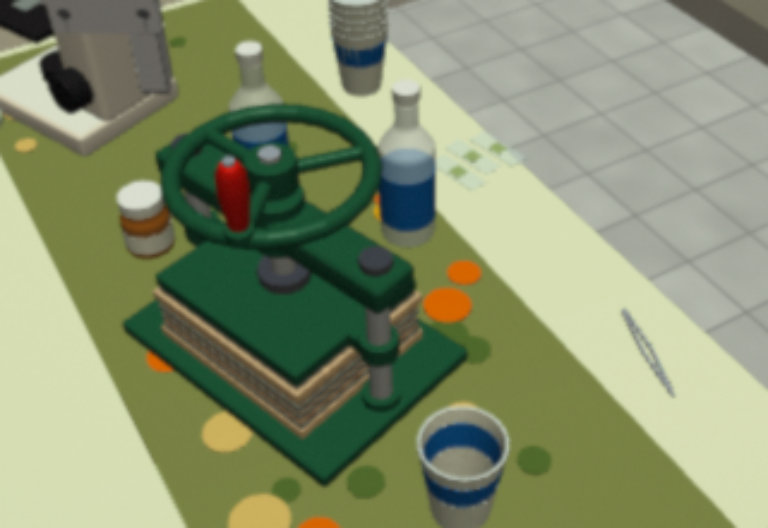

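View pics/top1.png

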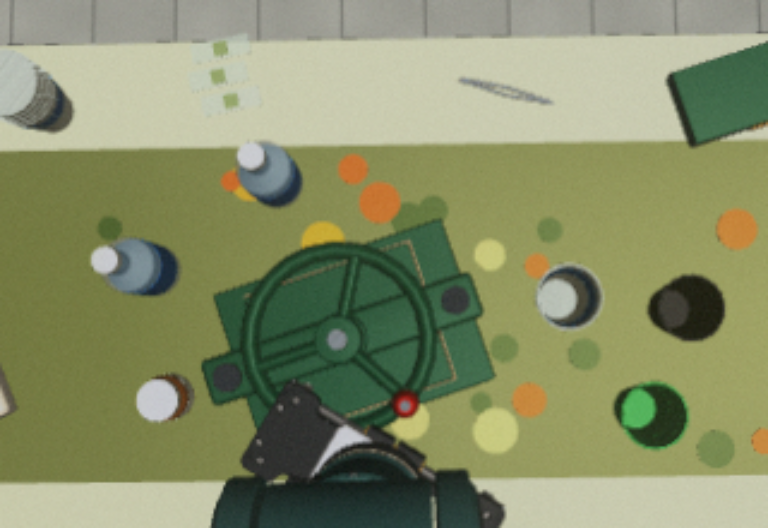

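The top view shows the gripper at the near edge of the wheel, just behind the red handle (405,405 in the crop). The side crop doesn't show the gripper, so I'll check the full side frame before descending.

```bash
python3 - <<'E'
from h import *
s=robot.snapshot("side");cv2.imwrite("pics/side2.png",s["img"])
for p in ([.47,.068,.38],[.5086,.0454,.2785]):
    print(cv2.projectPoints(np.array([p]),np.array(s["rvec"]),np.array(s["tvec"]),K(s),np.array(s["dist_coeffs"]))[0])
E
```

```text
[[[215.72971664 137.38904045]]]
[[[247.88212699 181.20844004]]]
```

View pics/side2.png

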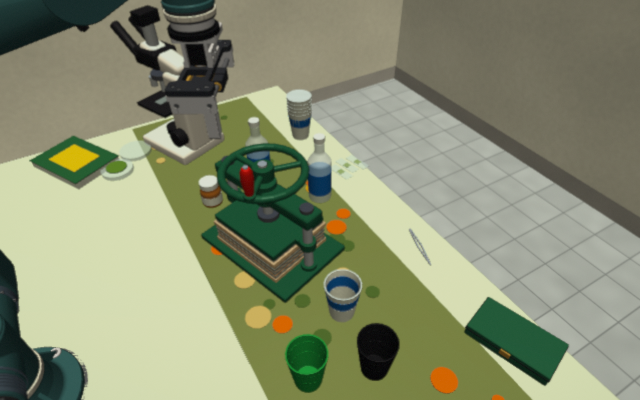

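The side view shows the gripper in front of the microscope with its tips at about (215,137), which matches the projection. The handle is at (247,181), also as predicted. Next I descend behind the handle.

>>> drive_tool(
  series=[
    [[0, 0, 0, 0, 0, 4, 0], [0, 0, 0, 0, 0, 8, 0], [0, 0, 0, 0, 0, 11.2, 0], [0, 0, 0, 0, 0, 11.2, 0], [0, 0, 0, 0, 0, 11.2, 0]],
  ],
)

```text
time: 2.8
tool_pos: [0.4699, 0.0666, 0.2696]
ee_rot: [-3.141, -0.0, -0.551]
wrist_force: [0.6, -0.8, 0.3]
width: 0.0004
```

```bash
python3 - <<'E'
from h import *
rel([pose(-131.3,back=b,z=.268) for b in (.035,.0215)]+[pose(-131.3+5*k) for k in range(1,15)])
s=robot.snapshot("side");cv2.imwrite("pics/side3.png",cv2.resize(s["img"][60:260,120:380],None,fx=3,fy=3))
E
```

```text
t 2.8 [0.4699 0.0666 0.2696] [-3.141 -0.    -0.551] F [ 0.6 -0.8  0.3] q [ 0.02 -0.09  1.42  0.    1.81  2.14]
[-0.001, -0.0, -0.004, 0.9, -0.2, 0.16, 0]
[-0.001, -0.0, -0.004, 2.25, -0.21, 0.16, 0]
[-0.001, -0.0, -0.092, 3.04, 0.08, 0.16, 0]
[-0.001, -0.0, -0.179, 3.85, 0.3, 0.16, 0]
[-0.001, -0.001, -0.266, 4.68, 0.44, 0.16, 0]
[-0.001, -0.001, -0.353, 5.51, 0.51, 0.16, 0]
[-0.001, -0.001, -0.441, 6.35, 0.51, 0.16, 0]
[-0.001, -0.001, -0.528, 7.18, 0.44, 0.16, 0]
[-0.001, -0.001, -0.615, 8.01, 0.29, 0.17, 0]
[-0.001, -0.001, -0.703, 8.82, 0.08, 0.17, 0]
[-0.001, -0.001, -0.79, 9.61, -0.21, 0.17, 0]
[-0.001, -0.001, -0.877, 10.37, -0.56, 0.17, 0]
[-0.001, -0.001, -0.964, 11.09, -0.98, 0.17, 0]
[-0.001, -0.001, -1.052, 11.78, -1.47, 0.17, 0]
[-0.001, -0.001, -1.139, 12.42, -2.0, 0.17, 0]
[-0.001, -0.001, -1.226, 13.01, -2.6, 0.17, 0]
```

View pics/side3.png

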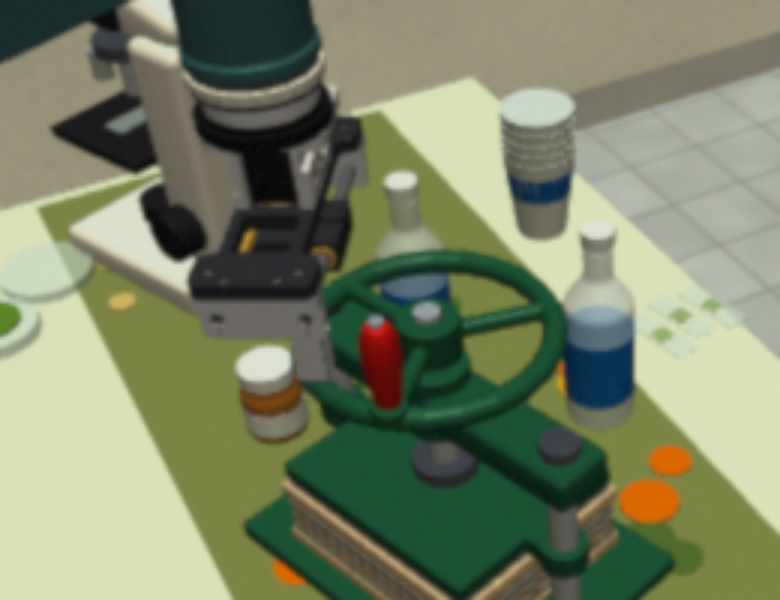

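The side crop shows the shut fingertips at (340,375), just behind the handle (385,365) and above the rim. First I push about 20° and check.

>>> drive_tool(
  series=[
    [[0, 0, 0, 0.9, -0.2, 0.15, 0], [0, 0, 0, 1.6, -0.2, 0.15, 0], [0, 0, 0, 2.25, -0.2, 0.15, 0], [0, 0, -0.09, 3.05, 0.1, 0.15, 0], [0, 0, -0.18, 3.85, 0.3, 0.15, 0], [0, 0, -0.265, 4.7, 0.45, 0.15, 0], [0, 0, -0.355, 5.5, 0.5, 0.15, 0], [0, 0, -0.355, 5.5, 0.5, 0.15, 0]],
  ],
)

```text
time: 3.65
tool_pos: [0.5162, 0.033, 0.27]
ee_rot: [-3.14, -0.005, -0.196]
wrist_force: [-0.8, -0.8, -0.5]
width: 0.0003
```

```bash
cat >> h.py <<'E'
def handle(name="top",save=None,hz=None):
    s=robot.snapshot(name);hsv=cv2.cvtColor(s["img"],cv2.COLOR_BGR2HSV)
    m=((hsv[...,0]<6)|(hsv[...,0]>172))&(hsv[...,1]>150)&(hsv[...,2]>60)
    k,l,st,c=cv2.connectedComponentsWithStats(m.astype(np.uint8))
    for i in range(1,k):
        if st[i,4]>15:
            w=ray(s,c[i],hz or (.309 if name=="top" else .2795))[0];d=w[:2]-HUB
            print(name,"red",c[i].round(1),st[i,4],w.round(4),"r",np.hypot(*d).round(4),"phi",np.degrees(np.arctan2(d[1],d[0])).round(1))
    if save: cv2.imwrite(save,cv2.resize(s["img"][60:310,120:450],None,fx=2.3,fy=2.3))
E
python3 - <<'E'
from h import *
handle("top","pics/top4.png");handle("side","pics/side4.png")
rel([])
E
```

```text
side red [266.1 181.9] 257 [0.5374 0.0241 0.2795] r 0.094 phi -109.0
t 3.75 [0.5156 0.0335 0.2698] [-3.14  -0.004 -0.198] F [-0.  -0.2 -0.6] q [-0.05  0.01  1.33  0.    1.8   1.72]
```

View pics/side4.png

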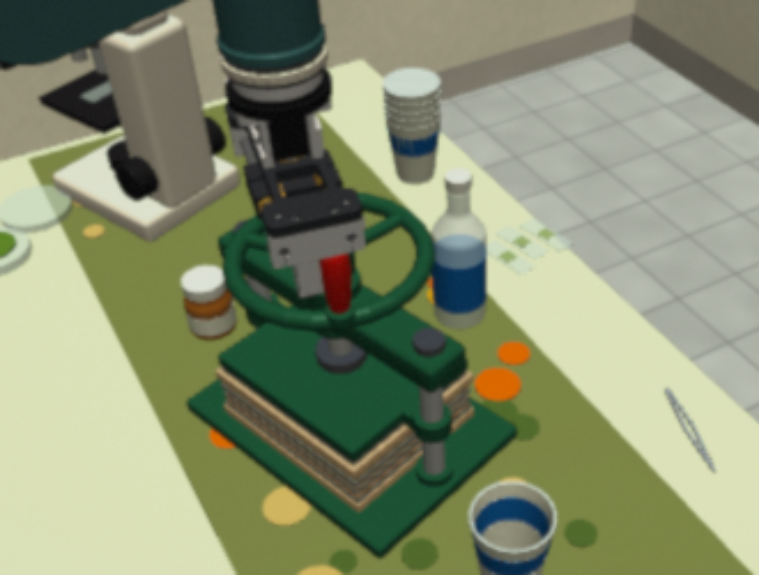

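The handle has moved with the finger to about -110° (commanded -111°), with low force. I'll continue the push.

```bash
python3 - <<'E'
from h import *
rel([pose(-111.3+5*k,z=.269+.000083*k) for k in range(1,20)])
E
```

```text
t 3.75 [0.5156 0.0335 0.2698] [-3.14  -0.004 -0.198] F [-0.  -0.2 -0.6] q [-0.05  0.01  1.33  0.    1.8   1.72]
[-0.001, -0.004, -0.088, 0.66, 0.33, 0.07, 0]
[-0.001, -0.004, -0.175, 1.47, 0.55, 0.07, 0]
[-0.001, -0.004, -0.262, 2.29, 0.7, 0.06, 0]
[-0.001, -0.004, -0.349, 3.13, 0.78, 0.06, 0]
[-0.0, -0.004, -0.437, 3.96, 0.78, 0.05, 0]
[-0.0, -0.004, -0.524, 4.8, 0.71, 0.05, 0]
[-0.0, -0.004, -0.611, 5.63, 0.57, 0.04, 0]
[0.0, -0.004, -0.698, 6.44, 0.35, 0.04, 0]
[0.0, -0.004, -0.786, 7.23, 0.07, 0.03, 0]
[0.001, -0.005, -0.873, 7.99, -0.28, 0.03, 0]
[0.001, -0.005, -0.96, 8.71, -0.7, 0.03, 0]
[0.001, -0.005, -1.048, 9.4, -1.18, 0.02, 0]
[0.001, -0.004, -1.135, 10.05, -1.71, 0.02, 0]
[0.001, -0.004, -1.222, 10.64, -2.31, 0.01, 0]
[0.002, -0.004, -1.309, 11.18, -2.95, 0.01, 0]
[0.002, -0.004, -1.397, 11.67, -3.63, -0.0, 0]
[0.002, -0.004, -1.484, 12.09, -4.36, -0.01, 0]
[0.002, -0.004, -1.571, 12.45, -5.11, -0.01, 0]
[0.002, -0.004, -1.658, 12.73, -5.9, -0.02, 0]
```

>>> drive_tool(
  series=[
    [[0, -0.004, -0.09, 0.65, 0.3, 0.05, 0], [0, -0.004, -0.175, 1.45, 0.55, 0.05, 0], [0, -0.004, -0.26, 2.3, 0.7, 0.05, 0], [0, -0.004, -0.35, 3.1, 0.8, 0.05, 0], [0, -0.004, -0.435, 3.95, 0.8, 0.05, 0], [0, -0.004, -0.525, 4.8, 0.7, 0.05, 0], [0, -0.004, -0.61, 5.6, 0.55, 0.05, 0], [0, -0.004, -0.7, 6.45, 0.35, 0.05, 0], [0, -0.004, -0.785, 7.25, 0.05, 0.05, 0], [0, -0.004, -0.875, 8.0, -0.3, 0.05, 0], [0, -0.004, -0.96, 8.7, -0.7, 0.05, 0], [0, -0.004, -1.05, 9.4, -1.2, 0, 0], [0, -0.004, -1.135, 10.05, -1.7, 0, 0], [0, -0.004, -1.22, 10.65, -2.3, 0, 0], [0, -0.004, -1.31, 11.2, -2.95, 0, 0], [0, -0.004, -1.395, 11.65, -3.65, 0, 0], [0, -0.004, -1.485, 12.1, -4.35, 0, 0], [0, -0.004, -1.57, 12.45, -5.1, 0, 0], [0, -0.004, -1.66, 12.75, -5.9, 0, 0]],
  ],
)

```text
time: 5.65
tool_pos: [0.6526, 0.0649, 0.2712]
ee_rot: [3.138, 0.004, 1.463]
wrist_force: [-0.9, -4.1, 2.1]
width: 0.0003
```

```bash
python3 - <<'E'
from h import *
handle("side","pics/side5.png");handle("top","pics/top5.png")
rel([pose(-16.3+5*k,z=.272) for k in range(1,14)])
E
```

```text
side red [300.5 149.5] 77 [0.6444 0.0823 0.2795] r 0.0823 phi -21.9
t 5.75 [0.6527 0.0667 0.2705] [3.139e+00 2.000e-03 1.462e+00] F [ 0.8 -1.   1.2] q [ 0.02  0.33  0.96 -0.    1.85  0.13]
[0.002, 0.002, -0.087, 0.75, 0.23, -0.15, 0]
[0.002, 0.002, -0.174, 1.56, 0.45, -0.15, 0]
[0.002, 0.002, -0.261, 2.38, 0.6, -0.15, 0]
[0.002, 0.002, -0.348, 3.22, 0.68, -0.15, 0]
[0.002, 0.002, -0.436, 4.06, 0.68, -0.15, 0]
[0.002, 0.002, -0.523, 4.89, 0.61, -0.16, 0]
[0.002, 0.002, -0.61, 5.72, 0.47, -0.16, 0]
[0.002, 0.003, -0.697, 6.53, 0.26, -0.16, 0]
[0.002, 0.003, -0.785, 7.32, -0.03, -0.16, 0]
[0.002, 0.003, -0.872, 8.08, -0.38, -0.16, 0]
[0.002, 0.003, -0.959, 8.81, -0.79, -0.17, 0]
[0.001, 0.003, -1.046, 9.5, -1.27, -0.17, 0]
[0.001, 0.003, -1.134, 10.14, -1.81, -0.17, 0]
```

View pics/side5.png

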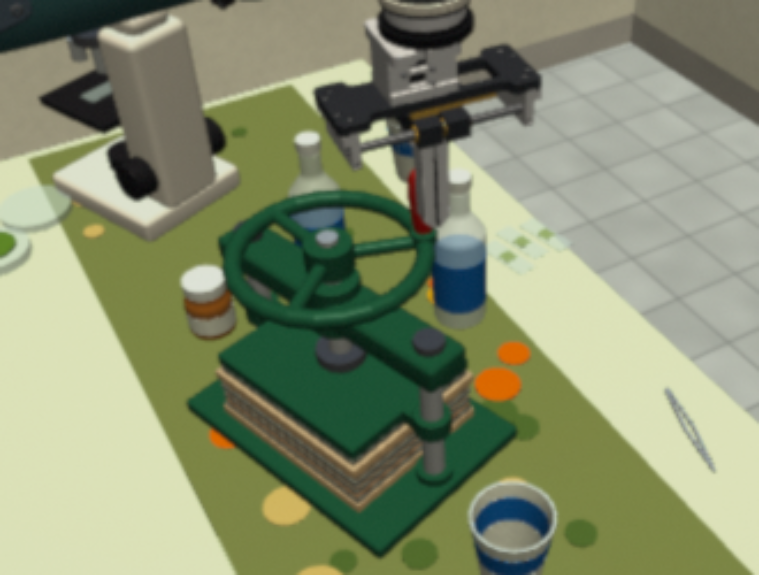

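View pics/top5.png

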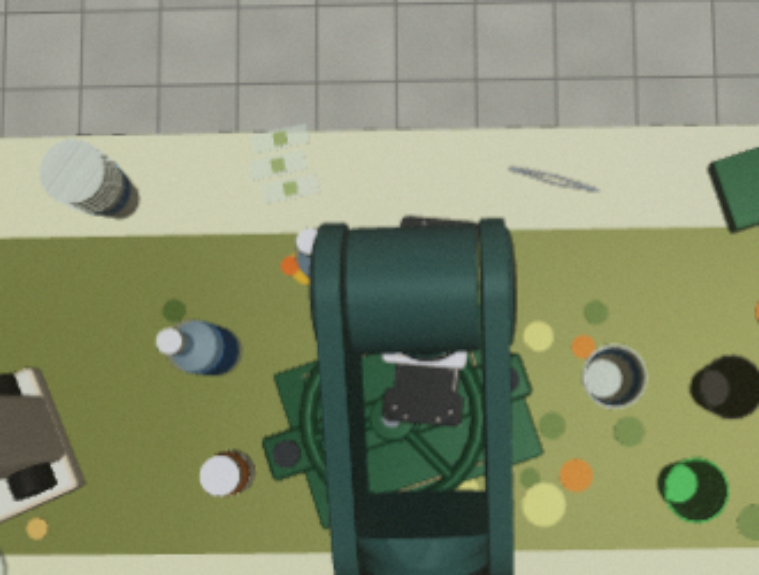

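The side view shows the fingers holding against the handle at (420,200), now past the far right of the wheel. Cup, bottles and jar haven't moved. I'll continue to about +79°.

```bash
python3 - <<'E'
from h import *
rel([pose(-16.3+5*k,z=.272) for k in range(14,20)])
E
```

```text
t 5.75 [0.6527 0.0667 0.2705] [3.139e+00 2.000e-03 1.462e+00] F [ 0.8 -1.   1.2] q [ 0.02  0.33  0.96 -0.    1.85  0.13]
[0.001, 0.003, -1.221, 10.74, -2.4, -0.17, 0]
[0.001, 0.003, -1.308, 11.28, -3.04, -0.18, 0]
[0.001, 0.003, -1.396, 11.76, -3.72, -0.18, 0]
[0.001, 0.003, -1.483, 12.19, -4.45, -0.18, 0]
[0.001, 0.003, -1.57, 12.54, -5.2, -0.18, 0]
[0.001, 0.003, -1.657, 12.83, -5.99, -0.19, 0]
```

>>> drive_tool(
  series=[
    [[0, 0.003, -0.085, 0.75, 0.25, -0.1, 0], [0, 0.003, -0.175, 1.55, 0.45, -0.15, 0], [0, 0.003, -0.26, 2.4, 0.6, -0.15, 0], [0, 0.003, -0.35, 3.2, 0.7, -0.15, 0], [0, 0.003, -0.435, 4.05, 0.7, -0.15, 0], [0, 0.003, -0.525, 4.9, 0.6, -0.15, 0], [0, 0.003, -0.61, 5.7, 0.45, -0.15, 0], [0, 0.003, -0.7, 6.55, 0.25, -0.15, 0], [0, 0.003, -0.785, 7.3, 0, -0.15, 0], [0, 0.003, -0.87, 8.1, -0.4, -0.15, 0], [0, 0.003, -0.96, 8.8, -0.8, -0.15, 0], [0, 0.003, -1.045, 9.5, -1.25, -0.15, 0], [0, 0.003, -1.135, 10.15, -1.8, -0.15, 0], [0, 0.003, -1.22, 10.75, -2.4, -0.2, 0], [0, 0.003, -1.31, 11.3, -3.05, -0.2, 0], [0, 0.003, -1.395, 11.75, -3.7, -0.2, 0], [0, 0.003, -1.485, 12.2, -4.45, -0.2, 0], [0, 0.003, -1.57, 12.55, -5.2, -0.2, 0], [0, 0.003, -1.655, 12.85, -6.0, -0.2, 0]],
  ],
)

```text
time: 7.65
tool_pos: [0.6081, 0.2012, 0.2722]
ee_rot: [3.141, 0.004, 3.117]
wrist_force: [3.5, -0.5, 1.1]
width: 0.0004
```

```bash
python3 - <<'E'
from h import *
handle("side","pics/side6.png");handle("top","pics/top6.png")
rel([pose(78.7,back=.05,z=.272),pose(78.7,back=.05,z=.38),pose(78.7,back=.05,z=.38,sgn=-1)])
E
```

```text
side red [251.1 128.9] 226 [0.5877 0.2072 0.2795] r 0.0962 phi 78.2
t 7.75 [0.6065 0.2016 0.2725] [3.141e+00 1.000e-03 3.115e+00] F [0.7 0.5 0.3] q [ 0.23  0.29  1.    0.    1.85 -1.31]
[0.001, 0.001, -0.004, -2.91, -0.07, 0.05, 0]
[0.001, 0.001, -0.004, -2.93, -0.06, -10.75, 0]
[0.002, -0.001, 3.138, -2.93, -0.06, -10.75, 0]
```

View pics/side6.png

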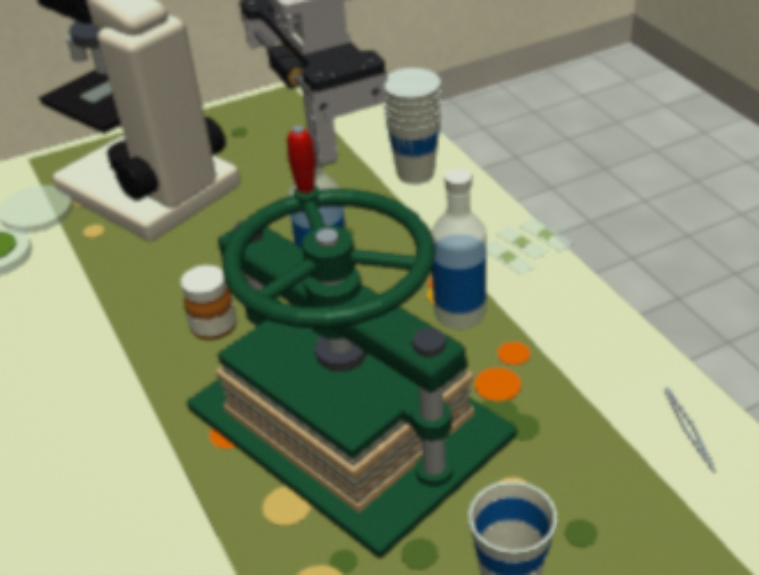

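The handle is at about 78°, with fingertip contact only. Now I back off, lift, and turn the wrist half a turn.

>>> drive_tool(
  series=[
    [[0, 0, 0, -1.5, 0, 0, 0], [0, 0, 0, -2.9, 0, 0, 0], [0, 0, 0, -2.9, 0, -4, 0], [0, 0, 0, -2.9, 0, -8, 0], [0, 0, 0.1, -2.9, 0, -10.75, 0], [0, 0, 0.24, -2.9, 0, -10.75, 0], [0, 0, 0.38, -2.9, 0, -10.75, 0], [0, 0, 0.52, -2.9, 0, -10.75, 0], [0, 0, 0.66, -2.9, 0, -10.75, 0], [0, 0, 0.8, -2.9, 0, -10.75, 0], [0, 0, 0.94, -2.9, 0, -10.75, 0], [0, 0, 1.08, -2.9, 0, -10.75, 0], [0, 0, 1.22, -2.9, 0, -10.75, 0], [0, 0, 1.36, -2.9, 0, -10.75, 0], [0, 0, 1.5, -2.9, 0, -10.75, 0], [0, 0, 1.64, -2.9, 0, -10.75, 0], [0, 0, 1.78, -2.9, 0, -10.75, 0], [0, 0, 1.92, -2.9, 0, -10.75, 0], [0, 0, 2.06, -2.9, 0, -10.75, 0], [0, 0, 2.2, -2.9, 0, -10.75, 0]],
  ],
)

```text
time: 9.75
tool_pos: [0.6354, 0.2005, 0.3795]
ee_rot: [-3.141, -0.0, 0.905]
wrist_force: [0.0, 0.2, -0.6]
width: 0.0004
```

```bash
python3 - <<'E'
from h import *
rel([pose(78.7,back=.05,z=.38,sgn=-1),pose(78.7,back=.05,z=.273,sgn=-1)])
E
```

```text
t 9.75 [0.6354 0.2005 0.3795] [-3.141 -0.     0.905] F [ 0.   0.2 -0.6] q [0.22 0.42 0.62 0.   2.1  0.89]
[-0.001, -0.0, 0.928, -0.02, 0.05, -0.05, 0]
[-0.001, -0.0, 0.928, -0.02, 0.05, 10.65, 0]
```

>>> drive_tool(
  series=[
    [[0, 0, 0.14, 0, 0, 0, 0], [0, 0, 0.28, 0, 0, 0, 0], [0, 0, 0.42, 0, 0, 0, 0], [0, 0, 0.56, 0, 0, 0, 0], [0, 0, 0.7, 0, 0, 0, 0], [0, 0, 0.84, 0, 0, 0, 0], [0, 0, 0.928, 0, 0, 0, 0], [0, 0, 0.928, 0, 0, 3, 0], [0, 0, 0.928, 0, 0, 7, 0], [0, 0, 0.928, 0, 0, 10.6, 0], [0, 0, 0.928, 0, 0, 10.6, 0], [0, 0, 0.928, 0, 0, 10.6, 0]],
  ],
)

```text
time: 10.95
tool_pos: [0.6351, 0.2004, 0.273]
ee_rot: [-3.141, 0.002, -0.025]
wrist_force: [-0.0, 1.1, 0.7]
width: 0.0001
```

```bash
python3 - <<'E'
from h import *
handle("side","pics/side7.png")
rel([pose(78.2,back=b,z=.273,sgn=-1) for b in(.04,.03,.0215)]+[pose(78.2+5*k,z=.273,sgn=-1) for k in range(1,18)])
E
```

```text
side red [250.1 129.4] 223 [0.5851 0.2067 0.2795] r 0.0952 phi 79.6
t 11.0 [0.6361 0.2006 0.2758] [-3.14e+00 -3.00e-03 -2.40e-02] F [0.1 0.1 0.4] q [0.22 0.36 0.91 0.   1.87 1.82]
[-0.001, -0.003, 0.007, -0.97, 0.1, 0.28, 0]
[-0.001, -0.003, 0.007, -1.97, 0.1, 0.27, 0]
[-0.001, -0.003, 0.007, -2.82, 0.09, 0.27, 0]
[-0.001, -0.003, -0.08, -3.61, -0.2, 0.27, 0]
[-0.001, -0.003, -0.167, -4.41, -0.43, 0.27, 0]
[-0.001, -0.003, -0.255, -5.24, -0.59, 0.27, 0]
[-0.001, -0.003, -0.342, -6.07, -0.67, 0.26, 0]
[-0.001, -0.003, -0.429, -6.91, -0.68, 0.26, 0]
[-0.001, -0.003, -0.516, -7.75, -0.61, 0.26, 0]
[-0.001, -0.003, -0.604, -8.57, -0.48, 0.26, 0]
[-0.0, -0.003, -0.691, -9.39, -0.27, 0.25, 0]
[-0.0, -0.003, -0.778, -10.18, 0.01, 0.25, 0]
[-0.0, -0.003, -0.866, -10.94, 0.35, 0.25, 0]
[-0.0, -0.003, -0.953, -11.67, 0.77, 0.25, 0]
[0.0, -0.003, -1.04, -12.36, 1.24, 0.24, 0]
[0.0, -0.003, -1.127, -13.01, 1.77, 0.24, 0]
[0.0, -0.003, -1.215, -13.61, 2.36, 0.24, 0]
[0.001, -0.003, -1.302, -14.16, 2.99, 0.24, 0]
[0.001, -0.003, -1.389, -14.65, 3.67, 0.23, 0]
[0.001, -0.003, -1.476, -15.07, 4.4, 0.23, 0]
```

View pics/side7.png

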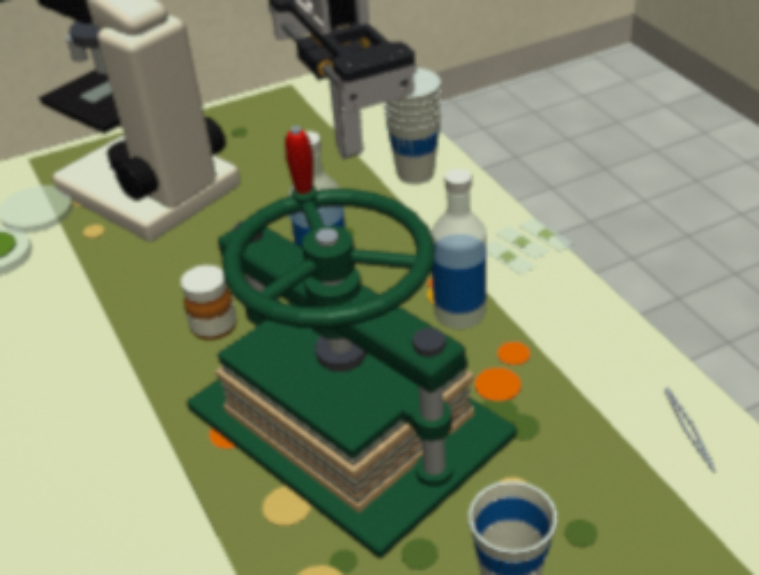

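The side view shows the flipped fingers behind the handle with a clear gap. I resume pushing.

>>> drive_tool(
  series=[
    [[0, 0, 0, -1.0, 0.1, 0.1, 0], [0, 0, 0, -2.0, 0.1, 0.1, 0], [0, 0, 0, -2.8, 0.1, 0.1, 0], [0, 0, -0.08, -3.6, -0.2, 0.1, 0], [0, 0, -0.165, -4.4, -0.45, 0.1, 0], [0, 0, -0.255, -5.25, -0.6, 0.1, 0], [0, 0, -0.34, -6.05, -0.65, 0.1, 0], [0, 0, -0.43, -6.9, -0.7, 0.1, 0], [0, 0, -0.515, -7.75, -0.6, 0.1, 0], [0, 0, -0.605, -8.55, -0.5, 0.1, 0], [0, 0, -0.69, -9.4, -0.25, 0.1, 0], [0, 0, -0.78, -10.2, 0, 0.1, 0], [0, 0, -0.865, -10.95, 0.35, 0.1, 0], [0, 0, -0.955, -11.65, 0.75, 0.05, 0], [0, 0, -1.04, -12.35, 1.25, 0.05, 0], [0, 0, -1.125, -13.0, 1.75, 0.05, 0], [0, 0, -1.215, -13.6, 2.35, 0.05, 0], [0, 0, -1.3, -14.15, 3.0, 0.05, 0], [0, 0, -1.39, -14.65, 3.65, 0, 0], [0, 0, -1.475, -15.05, 4.4, 0, 0]],
  ],
)

```text
time: 13.0
tool_pos: [0.4843, 0.1619, 0.2777]
ee_rot: [3.135, -0.006, 1.456]
wrist_force: [0.4, 3.5, 2.9]
width: 0.0006
```

```bash
python3 - <<'E'
from h import *
handle("side","pics/side8.png")
rel([pose(163.2+5*k,z=.275,sgn=-1) for k in range(1,13)])
E
```

```text
side red [216.4 158.2] 266 [0.4827 0.1453 0.2795] r 0.0912 phi 159.3
t 13.05 [0.4838 0.1603 0.2777] [ 3.135 -0.004  1.457] F [-1.   0.3  1. ] q [ 0.21 -0.01  1.33  0.    1.81  0.32]
[0.007, -0.004, -0.083, -0.77, -0.24, 0.27, 0]
[0.007, -0.003, -0.17, -1.58, -0.46, 0.27, 0]
[0.007, -0.003, -0.257, -2.41, -0.61, 0.26, 0]
[0.007, -0.003, -0.344, -3.24, -0.69, 0.26, 0]
[0.007, -0.002, -0.432, -4.08, -0.7, 0.26, 0]
[0.007, -0.002, -0.519, -4.91, -0.63, 0.25, 0]
[0.007, -0.002, -0.606, -5.74, -0.5, 0.25, 0]
[0.007, -0.001, -0.693, -6.55, -0.29, 0.25, 0]
[0.008, -0.001, -0.781, -7.34, -0.01, 0.25, 0]
[0.008, -0.001, -0.868, -8.11, 0.34, 0.25, 0]
[0.008, -0.0, -0.955, -8.83, 0.75, 0.25, 0]
[0.008, -0.0, -1.043, -9.53, 1.23, 0.25, 0]
```

View pics/side8.png

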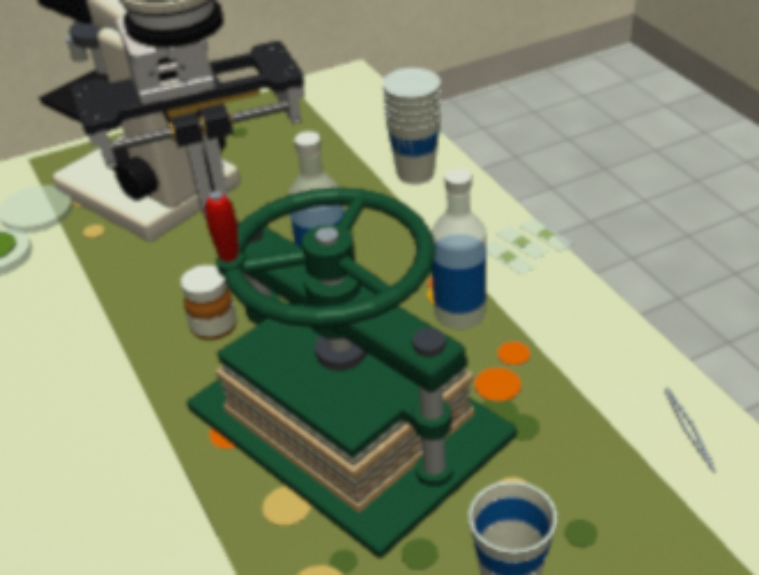

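The handle is at (220,225) in the crop, about 160°, and still in face contact. I'll push to about 218° and then measure for the last bit.

>>> drive_tool(
  series=[
    [[0.007, 0, -0.085, -0.75, -0.25, 0.15, 0], [0.007, 0, -0.17, -1.6, -0.45, 0.2, 0], [0.007, 0, -0.255, -2.4, -0.6, 0.2, 0], [0.007, 0, -0.345, -3.25, -0.7, 0.2, 0], [0.007, 0, -0.43, -4.1, -0.7, 0.2, 0], [0.007, 0, -0.52, -4.9, -0.65, 0.2, 0], [0.007, 0, -0.605, -5.75, -0.5, 0.2, 0], [0.007, 0, -0.695, -6.55, -0.3, 0.2, 0], [0.007, 0, -0.78, -7.35, 0, 0.2, 0], [0.007, 0, -0.87, -8.1, 0.35, 0.2, 0], [0.007, 0, -0.955, -8.85, 0.75, 0.2, 0], [0.007, 0, -0.955, -8.85, 0.75, 0.2, 0], [0.007, 0, -0.955, -8.85, 0.75, 0.2, 0]],
  ],
)

```text
time: 14.35
tool_pos: [0.481, 0.0715, 0.2757]
ee_rot: [3.141, 0.001, 2.409]
wrist_force: [0.7, -0.2, -0.7]
width: 0.0004
```

```bash
python3 - <<'E'
from h import *
handle("side","pics/side9.png",hz=.2845);handle("top","pics/top9.png",hz=.314)
rel([pose(p,z=.275,sgn=-1) for p in (218.2,220,222,224,226,228.7)])
E
```

```text
side red [240.3 177.4] 302 [0.4984 0.0566 0.2845] r 0.0896 phi -141.0
top red [316.6 270.3] 34 [0.5047 0.0508 0.314 ] r 0.0888 phi -135.5
t 14.45 [0.481  0.0717 0.2754] [3.141 0.    2.41 ] F [ 0.1 -0.8 -0.4] q [ 0.03 -0.06  1.38  0.    1.82 -0.81]
[0.001, 0.0, -0.002, -0.02, 0.02, 0.04, 0]
[0.001, 0.0, -0.033, -0.3, -0.09, 0.04, 0]
[0.001, 0.0, -0.068, -0.62, -0.21, 0.04, 0]
[0.001, 0.0, -0.103, -0.94, -0.31, 0.04, 0]
[0.001, 0.0, -0.138, -1.26, -0.4, 0.04, 0]
[0.001, 0.0, -0.185, -1.7, -0.51, 0.04, 0]
```

View pics/side9.png

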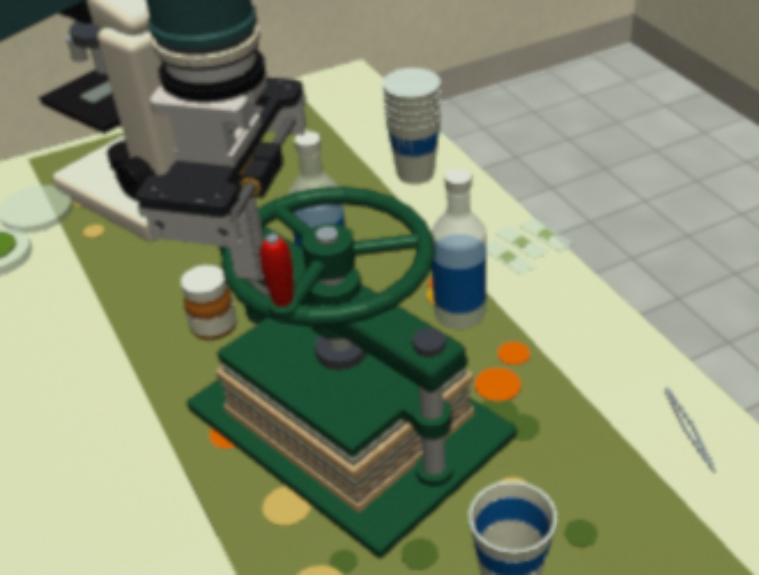

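View pics/top9.png

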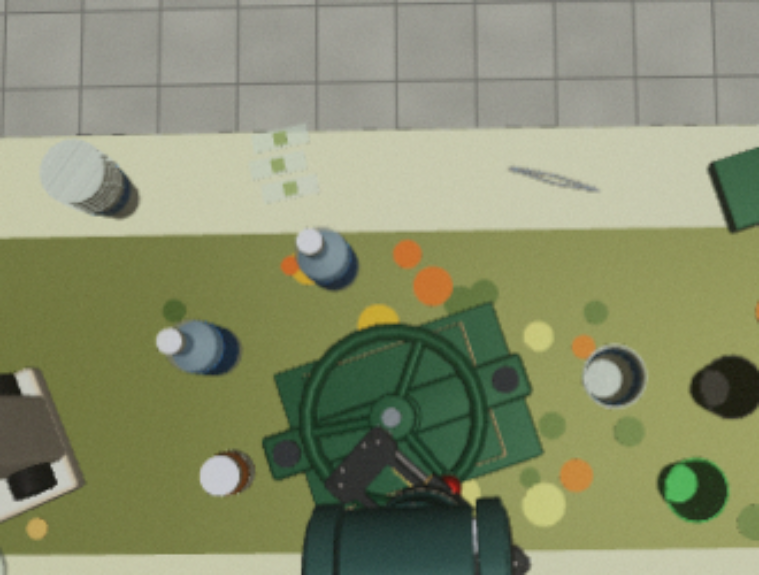

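```bash
python3 - <<'E'
from h import *
s=robot.snapshot("side")
pr=lambda p:cv2.projectPoints(np.array([p],float),np.array(s["rvec"]),np.array(s["tvec"]),K(s),np.array(s["dist_coeffs"]))[0].ravel()
f=lambda ph,z:pr([HUB[0]+.09*np.cos(np.radians(ph)),HUB[1]+.09*np.sin(np.radians(ph)),z])
for ph in(-131.3,):print(f(ph,.2785),f(ph,.2845))
for n,c,z in(("side",[247.1,180.5],.2795),):
    w=ray(s,c,z)[0][:2]-HUB;print(np.degrees(np.arctan2(w[1],w[0])),np.hypot(*w))
for ph in range(-145,-124,2):print(ph,f(ph,.2843).round(1))
t=robot.snapshot("top")
w=ray(t,[318.6,267.7],.309)[0][:2]-HUB;print("top0",np.degrees(np.arctan2(w[1],w[0])),np.hypot(*w))
E
```

```text
[247.8849527  181.21240137] [247.50923396 178.80795017]
-132.36367574813704 0.08935770744999981
-145 [237.3 176.8]
-143 [238.7 177.2]
-141 [240.2 177.6]
-139 [241.6 177.9]
-137 [243.1 178.2]
-135 [244.6 178.5]
-133 [246.2 178.7]
-131 [247.8 178.9]
-129 [249.3 179.1]
-127 [250.9 179.2]
-125 [252.6 179.3]
top0 -131.08819568041642 0.08838213807846441
```

By the side view the handle is at about -141° and started at -132.4°, so there are 8.5° left. I'll take most of it slowly.

>>> drive_tool(
  series=[
    [[0, 0, -0.033, -0.3, -0.1, 0.03, 0], [0, 0, -0.068, -0.6, -0.2, 0.03, 0], [0, 0, -0.103, -0.95, -0.3, 0.03, 0], [0, 0, -0.138, -1.25, -0.4, 0.03, 0], [0, 0, -0.138, -1.25, -0.4, 0.03, 0], [0, 0, -0.138, -1.25, -0.4, 0.03, 0]],
  ],
)

```text
time: 15.15
tool_pos: [0.4873, 0.0609, 0.2753]
ee_rot: [3.141, -0.001, 2.548]
wrist_force: [-2.6, 1.3, 1.7]
width: 0.0005
```

```bash
python3 - <<'E'
from h import *
for _ in range(3):handle("side","pics/side10.png",hz=.2845)
handle("top","pics/top10.png",hz=.314)
rel([pose(p,z=.275,sgn=-1) for p in (226,226.5,227,227.5,228)])
E
```

```text
side red [245.6 178. ] 312 [0.5064 0.0496 0.2845] r 0.0884 phi -134.2
side red [245.6 178. ] 310 [0.5064 0.0496 0.2845] r 0.0884 phi -134.2
side red [245.6 178. ] 310 [0.5065 0.0495 0.2845] r 0.0884 phi -134.1
top red [320.2 266.4] 25 [0.5131 0.0427 0.314 ] r 0.0892 phi -128.0
t 15.35 [0.4874 0.0608 0.2752] [ 3.141 -0.     2.549] F [-2.7  1.9  2.7] q [ 0.01 -0.05  1.37  0.    1.82 -0.97]
[0.001, -0.0, 0.001, -0.05, -0.02, 0.02, 0]
[0.001, -0.0, -0.008, -0.13, -0.06, 0.02, 0]
[0.001, -0.0, -0.017, -0.2, -0.09, 0.02, 0]
[0.001, -0.0, -0.025, -0.28, -0.12, 0.02, 0]
[0.001, -0.0, -0.034, -0.36, -0.15, 0.02, 0]
```

The top view is partly hidden by the gripper, and it differs from the side view by a few degrees. I'll back off for a clean look.

>>> drive_tool(
  series=[
    [[0, 0, 0, 1.5, 0, 0, 0], [0, 0, 0, 3.5, 0, 0, 0], [0, 0, 0, 6, 1.0, 0, 0], [0, 0, 0, 8, 2, 0, 0], [0, 0, 0, 8, 2, 0, 0]],
  ],
)

```text
time: 15.85
tool_pos: [0.4309, 0.1235, 0.2754]
ee_rot: [3.14, 0.001, 2.552]
wrist_force: [0.3, -0.0, -0.2]
width: 0.0003
```

```bash
python3 - <<'E'
from h import *
for _ in range(2):
    handle("side","pics/side11.png",hz=.2855);handle("top","pics/top11.png",hz=.315)
rel([])
E
```

```text
side red [245.7 178. ] 309 [0.5063 0.0482 0.2855] r 0.0895 phi -133.6
top red [317.9 268.5] 60 [0.5088 0.0479 0.315 ] r 0.088 phi -132.3
side red [245.7 178. ] 310 [0.5063 0.0481 0.2855] r 0.0895 phi -133.6
top red [318.  268.6] 60 [0.5086 0.0477 0.315 ] r 0.0883 phi -132.3
t 16.05 [0.4324 0.1215 0.2751] [3.141 0.    2.548] F [0.1 0.  0.3] q [ 0.15 -0.14  1.46  0.    1.83 -0.83]
```

View pics/top11.png

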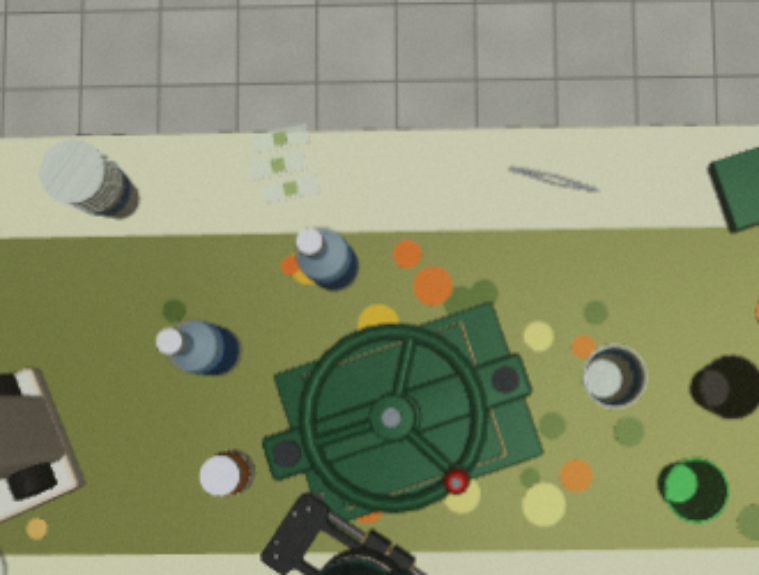

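With a clean view, both cameras agree the handle is 1.2° short (side -133.6 against -132.4 at the start, top -132.3 against -131.1). One small nudge should finish it.

```bash
python3 - <<'E'
from h import *
rel([pose(226,back=b,z=.275,sgn=-1) for b in (.06,.035,.024,.0215)]+[pose(p,z=.275,sgn=-1) for p in (226.5,227,227.3)])
E
```

```text
t 16.05 [0.4324 0.1215 0.2751] [3.141 0.    2.548] F [0.1 0.  0.3] q [ 0.15 -0.14  1.46  0.    1.83 -0.83]
[0.0, 0.0, 0.0, -4.15, -1.99, 0.01, 0]
[0.0, 0.0, 0.0, -6.65, -1.99, 0.01, 0]
[0.0, 0.0, 0.0, -7.75, -1.99, 0.01, 0]
[0.0, 0.0, 0.0, -8.0, -1.99, 0.01, 0]
[0.0, 0.0, -0.009, -8.08, -2.02, 0.01, 0]
[0.0, 0.0, -0.017, -8.16, -2.05, 0.01, 0]
[0.0, 0.0, -0.022, -8.2, -2.07, 0.01, 0]
```

>>> drive_tool(
  series=[
    [[0, 0, 0, -2, -1, 0, 0], [0, 0, 0, -4.2, -2, 0, 0], [0, 0, 0, -6.0, -2, 0, 0], [0, 0, 0, -7.2, -2, 0, 0], [0, 0, 0, -7.8, -2, 0, 0], [0, 0, 0, -8.0, -2, 0, 0], [0, 0, -0.01, -8.1, -2.02, 0, 0], [0, 0, -0.02, -8.2, -2.05, 0, 0], [0, 0, -0.02, -8.2, -2.05, 0, 0], [0, 0, -0.02, -8.2, -2.05, 0, 0]],
  ],
)

```text
time: 17.05
tool_pos: [0.4884, 0.0592, 0.2747]
ee_rot: [3.142, -0.001, 2.569]
wrist_force: [-3.0, 2.2, -3.1]
width: 0.0006
```

```bash
python3 - <<'E'
from h import *
for _ in range(2):handle("side",hz=.2855)
rel([])
E
```

```text
side red [246.5 178.1] 309 [0.5073 0.0471 0.2855] r 0.0896 phi -132.6
side red [246.6 178.2] 306 [0.5075 0.0467 0.2855] r 0.0898 phi -132.4
t 17.15 [0.4885 0.0589 0.2747] [-3.142e+00 -1.000e-03  2.569e+00] F [-2.6  2.5 -2.4] q [ 0.   -0.05  1.37  0.    1.82 -0.99]
```

The handle is at -132.5° by the side view, matching the start. I back off and rise clear, well away from the press.

>>> drive_tool(
  series=[
    [[0, 0, 0, 1.5, 0, 0, 0], [0, 0, 0, 3.5, 0, 0, 0], [0, 0, 0, 6, 1, 0, 0], [0, 0, 0, 8, 2, -3, 0], [0, 0, 0, 10, 3, -7, 0], [0, 0, 0, 12, 4, -11, 0], [0, 0, 0, 12, 4, -11, 0], [0, 0, 0, 12, 4, -11, 0]],
  ],
)

```text
time: 17.95
tool_pos: [0.4096, 0.1579, 0.3868]
ee_rot: [3.138, 0.004, 2.57]
wrist_force: [0.1, 0.2, -0.7]
width: 0.0005
```

```bash
python3 - <<'E'
from h import *
for _ in range(2):
    handle("side","pics/side12.png",hz=.2855);handle("top","pics/top12.png",hz=.315)
rel([])
a=cv2.imread("pics/side0.png");b=robot.snapshot("side")["img"]
for n,(x0,y0,x1,y1) in dict(cup=(320,262,368,325),bottle=(302,130,336,205),jar=(195,172,226,212),otherb=(240,115,262,145)).items():
    print(n,cv2.absdiff(a[y0:y1,x0:x1],b[y0:y1,x0:x1]).mean().round(2))
E
```

```text
side red [246.7 178.2] 306 [0.5077 0.0468 0.2855] r 0.0896 phi -132.4
top red [318.8 268. ] 56 [0.5097 0.0458 0.315 ] r 0.0889 phi -130.9
side red [246.7 178.1] 308 [0.5078 0.0469 0.2855] r 0.0894 phi -132.3
top red [318.6 268.1] 59 [0.5097 0.0463 0.315 ] r 0.0887 phi -131.2
t 18.15 [0.4093 0.157  0.3831] [-3.139e+00 -2.000e-03  2.568e+00] F [-0.   0.3  0.7] q [ 0.24 -0.12  1.23  0.    2.04 -0.76]
cup 0.72
bottle 1.82
jar 2.56
otherb 4.85
```

View pics/side12.png

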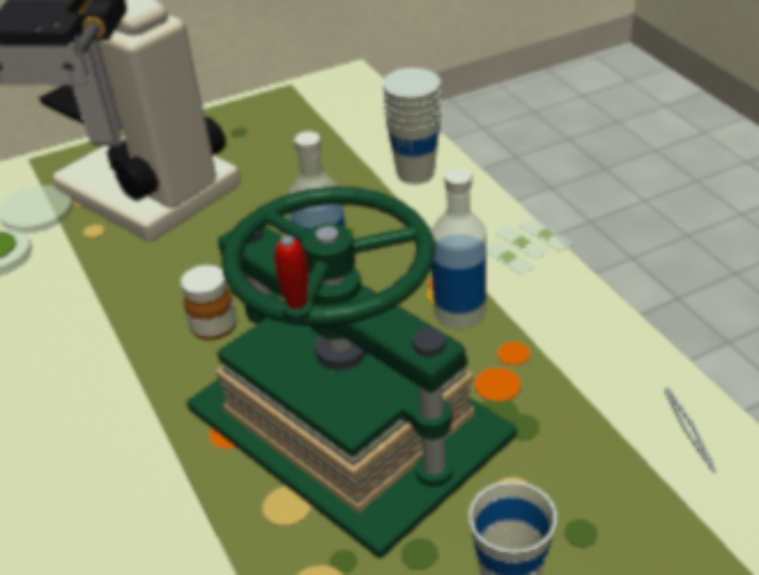

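The handle is back at its start angle in both views and the gripper is well clear. Cup, bottles and jar are standing where they were; the small image differences come from the raised rim. I'm handing in.

```bash
python3 -c "
from bench import robot
print(robot.close_job())"
```

```text
the job is handed in; nothing more can be done
None
```

The hand wheel has gone one full turn anticlockwise, and the handle is back where it started. I pushed it only with the outside of the shut fingers. I stopped once at about 79° to turn the wrist half round before carrying on. The job was handed in at about 18 s with the gripper backed off and clear.

**Handle angle:** the side view reads -132.4° (start -132.4°) and the top view about -131.0° (start -131.1°). The two cameras differ by about 1.3° in absolute angle, but both agree on the full turn to within about 0.3°. The first clean look showed it 1.2° short, so I nudged it once more.

**Platen lift:** I didn't measure it directly. The handle sits about 2.3 pixels higher in the side view, which fits the 6 mm rise.

**Other objects:** the paper cup, both bottles and the specimen jar look unmoved. A before-and-after image comparison shows almost no change at the cup. It shows small changes around the bottles and jar, which I put down to the raised rim nearby; the final picture shows them in place.

**Forces:** readings at the end of each move never passed about 5 N at the wrist.

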